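Make the wood lathe safe and feel the walnut bead

TASK

The lathe has come to a standstill but is still live: first press the red mushroom stop on the lathe's own white control box fully in, so that it stays down; only then rest a fingertip lightly, for about a second, on the top of the dark walnut bead of the workpiece, to feel its finish, and draw the hand clear. The dust extractor must keep running, so do not touch its blue control box; nor press a green start button, turn the speed dial, or touch the two pale beads or any other part of the lathe. Only press and touch, do not grip or lift anything, and leave both boxes and the things lying on the bench where they are.

Things in the scene. Friction and masses are not known exactly. Their poses are not given: they have to be found in the camera images.
- lathe_box: The lathe's loose control box: white, 100 x 180 x 60 mm tall (x, y, z), 1.1 kg, on rubber feet. Origin under its centre, z up. On its flat top, along its centre line: red mushroom on a yellow collar 56 mm across at y +56 mm, green start button at y +2 mm, black speed dial (32 mm across, top 79 mm above the bench) at y -54 mm. Must not be shifted or lifted.
- lathe_stop (a joint): How far the red mushroom stop on the white box is pressed in: 0 fully out, 0.007 m fully in (straight down). About 8 N moves it; it stays where it is left.
- lathe_stop_top (a point): Centre of the top of the lathe's red mushroom (40 mm across, gently domed), 95 mm above the bench when out, 88 mm when in; moves with it.
- lathe_start (a joint): Travel of the green start button (22 mm across, top 70.5 mm above the bench) on the white box: 0 out, 0.004 m in, springs back. Not to be pressed.
- dial_mark (a point): White pointer mark near the rim of the black speed dial on the white box; its radius is 14 mm. Not to be turned.
- ext_box: The dust extractor's loose control box: blue, 100 x 150 x 60 mm tall, 1.0 kg, origin under its centre. It carries a red mushroom of the same make at y +40 mm and a green start button at y -35 mm, and has no dial. Either box may stand on the robot's left or right. It must be left alone.
- ext_stop (a joint): Travel of the extractor's red mushroom, 0 out to 0.007 m in. Must stay out.
- ext_start (a joint): Travel of the extractor's green start button, 0 out to 0.004 m. Not to be touched.
- bead_dark: The dark walnut bead: one of three rounded swellings of the turned workpiece, 64 mm in diameter, 36 mm wide along the spindle axis (its y), its flat crest 8 mm wide. Origin at its centre on the axis, 235 mm above the bench. Rigid, does not turn. The beads stand 60 mm apart in any order; the shaft between is 38 mm thick.
- bead_dark_top (a point): Highest point of the dark bead, middle of its width, 267 mm above the bench: the spot to touch, from above.
- bead_pale1: A pale bead of the same shape and size, origin at its centre on the axis. Not to be touched.
- bead_pale2: The other pale bead, likewise. Not to be touched.
- lathe: White wood lathe, fixed, 850 mm long along its y; origin under the middle of the bed. Headstock 165 mm deep, 310 mm tall, from y +180 to +400 mm; chuck to y +117; tailstock from y -122 to -440 mm, 300 mm tall; tool rest at x -68 mm, y -130 to +90 mm, top at 230 mm. Includes the workpiece's shaft (axis at 235 mm) but not the beads. Not to be touched.
- gouge: Loose turning gouge lying along its y, 425 mm long, 30 mm thick; the blade runs from y -98 to +82 mm, the wooden handle on to y +325 mm; origin under the blade.
- wax_tin: Loose round tin, 72 mm across, 50 mm tall, origin under its centre.
- calipers: Loose steel calipers lying flat, 147 mm long to +x from the pivot, about 100 mm wide, up to 9 mm thick; origin under the pivot.
- sanding_block: Loose cork block, 70 x 110 x 34 mm tall, origin under its centre.

How it is judged (in metres and radians):
On the way, in this order (a step that is already met when the one before it is completed fails the run):
1. the lathe's red mushroom stop is pressed in (value of joint lathe_stop above 0.006 m), for 0.1 s.
2. the fingertips rest on the dark bead (contact force between the fingers and bead_dark above 0.3 N and z of the grasp point in the frame of bead_dark above 0.03 m), for 0.5 s.
At the end, for the whole second after the job is handed in: Lathe mushroom in by over 6 of its 7 mm; extractor mushroom and both start buttons out (under 1 mm); boxes flat and within 12 mm, loose things within 20 mm, of their start, all at rest. On the way the fingertips rested on top of the dark bead for at least 0.5 s (value of joint lathe_stop above 0.006 m and value of joint each of ext_stop, lathe_start, ext_start below 0.001 m and distance of each of lathe_box, ext_box from where it was at the start of the episode below 0.012 m and angle between each of lathe_box, ext_box's own z axis and vertical below 0.05 rad and distance of each of gouge, wax_tin, calipers, sanding_block from where it was at the start of the episode below 0.02 m and linear speed of each of lathe_box, ext_box, gouge, wax_tin, calipers, sanding_block below 0.01 m/s); the robot touches nothing.
It fails at once if the workpiece's dark bead was touched while the lathe was still live (contact force between any of the fingers, the arm and bead_dark above 0.3 N and value of joint lathe_stop below 0.006 m).
It fails at once if the dark bead was pressed hard (over 30 N) or gripped, or the mushroom was gripped, with the fingers down its sides (contact force between any of the fingers, the arm and bead_dark above 30 N or (contact force between any of the fingers, the arm and bead_dark above 0.3 N and z of the grasp point in the frame of bead_dark below 0.025 m) or (horizontal distance between the grasp point and lathe_stop_top below 0.03 m and z of the grasp point in the frame of lathe_stop_top below 0.004 m)).
It fails at once if a pale bead or another part of the lathe was touched (contact force between any of the fingers, the arm and bead_pale1 above 1 N or contact force between any of the fingers, the arm and bead_pale2 above 1 N or contact force between any of the fingers, the arm and lathe above 1 N).
It fails at once if the extractor's box was touched, a start button pressed or the speed dial turned (contact force between any of the fingers, the arm and ext_box above 1 N or value of joint any of ext_stop, lathe_start, ext_start above 0.0015 m or distance of dial_mark from where it was at the start of the episode above 0.012 m).
It fails at once if a box (12 mm) or a loose thing (20 mm) was shifted or lifted (distance of any of lathe_box, ext_box from where it was at the start of the episode above 0.012 m or distance of any of gouge, wax_tin, calipers, sanding_block from where it was at the start of the episode above 0.02 m).
It also fails if it takes over 43 s, if anything falls off the work surface, if the arm or the gripper's body presses on something with over 40 N, if the wrist force passes 120 N, or if a joint passes its speed limit or range.

ROBOT

A 6-joint arm with a two-finger parallel gripper is mounted at the origin on the work surface. World frame = base frame: x ahead of the robot, y to its left, z up, the work surface at z = 0. Lengths are in mm, angles in degrees, forces in N, time in s.
With the tool pointing down it reaches from about 350 to 850 mm from the base axis. Payload 8.1 kg.
Tool frame: the origin (TCP) lies at the very end of the fingers, on their centre line; the grasp point (between the pads) lies 19 mm behind it; z points along the fingers, y is the line along which they close (so a half turn about z gives the same grasp; the last joint's range is limited). The gripper opens to 85 mm and grips with 20 to 120 N. Pads are 22 mm wide; open, the fingers measure 114 mm over their backs; the gripper's body (76 mm by 85 mm) begins 54 mm behind the grasp point. The pads swing forward as they close: fully open they stand 13 mm farther back than shut.
Start: joints at [-81.326, 7.471, 85.268, -0, 87.261, -4.893], TCP at [140.776, -583.256, 231.292] pointing down, gripper open.
Joint ranges: [-169.43, 169.43], [-51.17, 129.36], [1.28, 143.12], [-76.62, 256.62], [0, 156.53], [-152.29, 152.29]. Speed limits (degrees/s): [136.94, 136.94, 159.86, 180, 180, 180].

INTERFACE

Orientations are given as [roll, pitch, yaw] about the fixed x, y, z axes, in that order (R = Rz(yaw) Ry(pitch) Rx(roll)).
In Python, from bench import * gives the robot as it stands.
- The arm moves only by the tool play_rows, never from a script. Its argument "increments" is a list of rows, each a list of 3 entries, a list of its own where there are three numbers: the gripper's target within -1 to 1 (fully open at 1, half-way at 0, shut at -1), then the shift along the tool's x, y, z in mm, then the turn about the tool's z in rad. A call has 1 to 12 rows; each row shifts and turns the commanded pose from where the row before left it, along the tool's axes as they then stand; what a row does not reach is not made up. A row lasts 1/12 s, in which the tool goes at most 41.7 mm and 7.16 degrees, less where a joint would pass 70% of its speed; a pose out of reach is approached as far as the arm can. A call is refused whole if a number of a shift passes 41.7 or a number of a turn 0.125, either way. A call with a gripper value outside its range is refused whole. The fingers move at their own pace and stop on an object; "force" is the grip in N (left out, the last holds). Time passes only in rows, so rows that do not move let the fingers close. It gives the time, the measured TCP pose, the force, the opening and the grip force at its end, in the units of the state.
- sense(): the state, without advancing time (a new reading comes with each control period).
- snapshot(name): name is "scene" or "top"; returns a dict with "color" (384x512x3 uint8, red, green, blue), "intrinsics" (3x3 intrinsics, pixels), "world_from_camera" (4x4, takes a point from camera to world coordinates). Camera axes: x right, y down, z forward; pixel columns grow to the right and rows downward; lengths in mm; the calibration is good to about 2 mm. A picture is of the moment at which its call begins. There is no depth.
- hand_in(): hands the job in; it is judged then, once.
Trained networks look in a picture, given as the dict that the camera call returned (one of the last four; its "shot" number tells which), for a name from the list of things; names that differ only in an ending like _2 or _b are one class to them, and where a whole thing is asked for, a point or a joint stands for the part that bears it (a point fixed in the world has none). Each returns a list of dicts, best first, with "p" (0 to 1); they miss things now and then, are a little off and sometimes report something else, mostly with a low value. They report only what shows in the picture. A call takes as long as a camera call.
- find_in(query, picture): "xyz" ([x, y, z] in mm, in the coordinates of the camera as it stood for that picture, good to about 4 mm: the middle of the surface that is visible of it).
- regions_of(query, picture): "mask" (384x512 bool, what is visible of it).
- pinpoint(query, picture): "xyz" ([x, y, z] in mm, in the coordinates of the camera as it stood for that picture, good to about 4 mm: a listed point, or the origin of a listed thing).
The state is a dict: "time": time; "joint_pos": joint angles; "qd": joint speeds; "joint_efforts": joint torques, N m; "tool_pos": TCP position; "tcp_rot": TCP orientation; "ft_force": force on the tool from outside, world axes, zero at the start; "wrist_torque": the same for the moment, N m; "finger_gap": finger opening in mm; "grip_force": force on a finger pad.
Only numpy, scipy, OpenCV 4.12 (cv2) and the standard library are available. Lean on these libraries where they do the work, as an engineer would, in place of code of your own. Each camera call takes 0.05 s, during which the arm holds its last target. There are 200 camera calls.

## Working session

There is one attempt and no reset: what is moved stays moved. The work goes in short steps, Python scripts to look and compute and a tool call to move; the robot and the scene stay as the last step left them, time stands still between calls to the robot, and variables do not carry over. Pictures are saved under pics/ and viewed, at most 10 in all, crops included, and the job is handed in when it is done.

Besides the shell and the picture viewer there is one more tool, called as name(argument=value, ...), one argument or row to a line, values as JSON. play_rows: Moves the arm, as the interface text tells. Its arguments: {"type":"object","properties":{"increments":{"type":"array","items":{"type":"array"}},"force":{"type":"number"}},"required":["increments"]}

```bash
mkdir -p pics; cat > h.py <<'E'
from bench import *
import numpy as np, cv2
def W(p,x): 
    T=np.array(p["world_from_camera"]); return (T@np.r_[np.array(x,float),1])[:3]
def save(p,n,s=1): cv2.imwrite(f"pics/{n}.png",cv2.resize(p["color"][:,:,::-1],None,fx=s,fy=s))
def onplane(p,u,v,z):
    T=np.array(p["world_from_camera"]);d=T[:3,:3]@np.linalg.solve(np.array(p["intrinsics"]),[u,v,1.]);o=T[:3,3]
    return o+d*(z-o[2])/d[2]
def proj(p,X):
    c=np.linalg.inv(np.array(p["world_from_camera"]))@np.r_[X,1];q=np.array(p["intrinsics"])@c[:3];return q[:2]/q[2]
E
python3 - <<'E'
from h import *
s=sense();print(s["tool_pos"],s["tcp_rot"],s["ft_force"],s["finger_gap"])
for n in("scene","top"):
    p=snapshot(n);save(p,n,1.5);print(n,np.round(np.array(p["world_from_camera"]),2).tolist())
    for q in("lathe_stop_top","bead_dark_top","dial_mark","lathe_box","ext_box","bead_pale1","bead_dark","lathe","gouge","wax_tin","calipers","sanding_block"):
        print(q,[(np.round(W(p,r["xyz"])).tolist(),round(r["p"],2)) for r in pinpoint(q,p)][:3])
E
```

```text
[ 140.68428879 -582.69068035  230.23979452] [-1.79892976e+02 -7.47281756e-03  1.35699242e+01] [0.13568923 0.04612193 0.49700359] 85.55577740289992
scene [[-0.57, 0.61, -0.54, 1360.62], [0.82, 0.43, -0.38, 670.85], [-0.01, -0.66, -0.75, 1394.37], [0.0, 0.0, 0.0, 1.0]]
lathe_stop_top []
bead_dark_top [([611.0, 29.0, 266.0], 0.56)]
dial_mark []
lathe_box [([368.0, 236.0, 3.0], 0.76)]
ext_box [([387.0, -210.0, 1.0], 0.86), ([612.0, 30.0, 264.0], 0.44)]
bead_pale1 [([618.0, -89.0, 232.0], 0.66), ([614.0, -29.0, 235.0], 0.48)]
bead_dark [([611.0, 29.0, 233.0], 0.47)]
lathe [([612.0, -25.0, -3.0], 0.78)]
gouge [([352.0, 434.0, -3.0], 0.91), ([335.0, 20.0, -2.0], 0.57)]
wax_tin [([338.0, 23.0, -3.0], 0.64)]
calipers [([611.0, 32.0, 267.0], 0.52), ([338.0, -448.0, -0.0], 0.48)]
sanding_block [([431.0, 548.0, -3.0], 0.88), ([353.0, 437.0, -5.0], 0.45)]
top [[0.03, -1.0, 0.07, 407.22], [-1.0, -0.02, 0.01, 39.98], [-0.01, -0.07, -1.0, 1315.19], [0.0, 0.0, 0.0, 1.0]]
lathe_stop_top [([383.0, 288.0, 100.0], 0.41)]
bead_dark_top [([610.0, 28.0, 265.0], 0.76), ([380.0, 290.0, 101.0], 0.19)]
dial_mark [([371.0, 177.0, 79.0], 0.37)]
lathe_box [([370.0, 238.0, 2.0], 0.64)]
ext_box [([383.0, -212.0, 2.0], 0.71)]
bead_pale1 [([615.0, -29.0, 232.0], 0.74), ([614.0, -90.0, 234.0], 0.6)]
bead_dark [([609.0, 28.0, 268.0], 0.74)]
lathe [([613.0, -30.0, 0.0], 0.57)]
gouge [([350.0, 433.0, 1.0], 0.92)]
wax_tin [([340.0, 25.0, 1.0], 0.7), ([381.0, 289.0, 99.0], 0.57), ([614.0, -30.0, 233.0], 0.34)]
calipers [([337.0, -453.0, -2.0], 0.63)]
sanding_block [([426.0, 548.0, -0.0], 0.82)]
```

View pics/top.png

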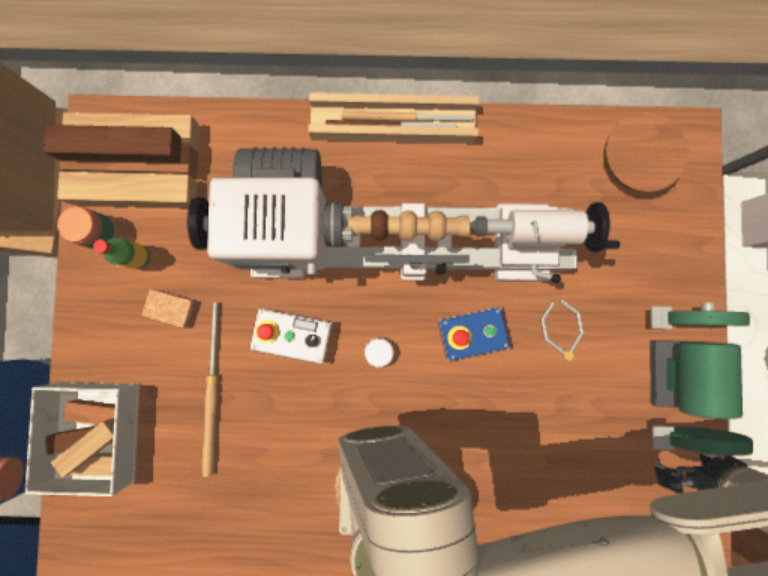

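View pics/scene.png

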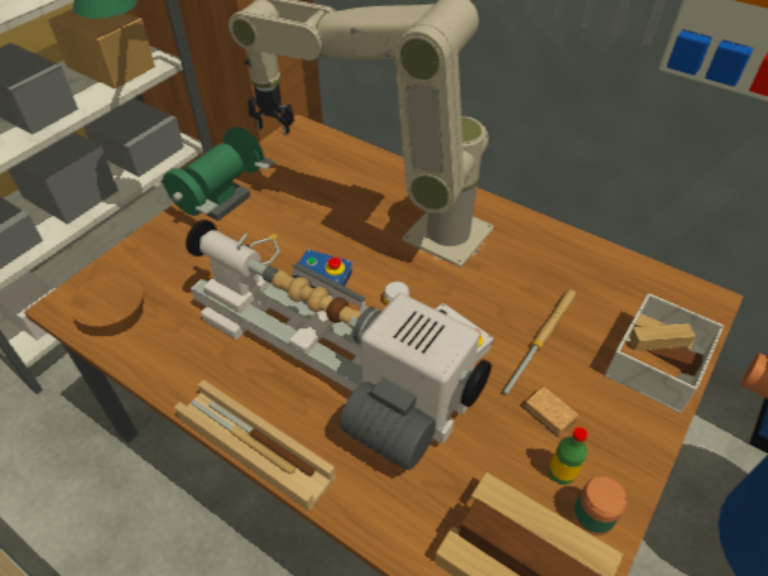

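The top view shows the white box with red mushroom at about (265,331), the blue box at (475,334) and the dark bead at (379,225). The scene view confirms the dark bead next to the chuck.

```bash
cat >> h.py <<'E'
def go(target,cur=None):
    from scipy.spatial.transform import Rotation as R
    s=sense();r=R.from_euler("xyz",s["tcp_rot"],degrees=True)
    return r.inv().apply(np.array(target)-np.array(s["tool_pos"] if cur is None else cur))
E
python3 - <<'E'
from h import *
p=snapshot("top");c=p["color"].astype(int)
h=cv2.cvtColor(p["color"],cv2.COLOR_RGB2HSV)
red=((h[...,0]<6)|(h[...,0]>174))&(h[...,1]>180)&(h[...,2]>120)
n,l,st,ce=cv2.connectedComponentsWithStats(red.astype(np.uint8))
for i in range(1,n):
    if st[i,4]>40: print(ce[i],st[i],onplane(p,*ce[i],92))
m=regions_of("bead_dark",p)[0]["mask"];v,u=np.where(m);print(u.min(),u.max(),v.min(),v.max(),onplane(p,(u.min()+u.max())/2,(v.min()+v.max())/2,240))
W_=[(140.7,-582.7,230.2),(260,-410,232),(400,-230,232),(430,0,232),(410,180,232),(381,289,200)]
for a,b in zip(W_,W_[1:]): print(np.round(go(b,a),1))
E
```

```text
[307.42857143 224.74285714] [302 220  11  10  70] [ 377.89933654 -171.00218321   92.        ]
246 258 140 160 [610.46330918  31.07594378 240.        ]
[ 156.5 -139.9   -1.8]
[ 178.3 -142.1    0. ]
[  83.1 -216.5    0. ]
[  22.8 -179.7    0. ]
[  -2.6 -112.8   32. ]
```

play_rows(
  increments=[
    [-1,[22,-20,0],0],
    [-1,[22,-20,0],0],
    [-1,[22,-20,0],0],
    [-1,[22,-20,0],0],
    [-1,[22,-20,0],0],
    [-1,[22,-20,0],0],
    [-1,[24,-20,0],0],
    [-1,[25,-20,0],0],
    [-1,[25,-20,0],0],
    [-1,[25,-20,0],0],
    [-1,[25,-20,0],0],
    [-1,[25,-20,0],0],
  ],
  force=40,
)

```text
time: 2.4
tool_pos: [358.4, -282.7, 231.5]
tcp_rot: [180.0, -0.0, 13.6]
ft_force: [0.7, -0.4, 0.4]
finger_gap: 0.4
grip_force: 0.0
```

play_rows(
  increments=[
    [-1,[25,-20,0],0],
    [-1,[25,-20,0],0],
    [-1,[12,-31,0],0],
    [-1,[12,-31,0],0],
    [-1,[12,-31,0],0],
    [-1,[12,-31,0],0],
    [-1,[12,-31,0],0],
    [-1,[12,-31,0],0],
    [-1,[12,-31,0],0],
    [-1,[4,-30,0],0],
    [-1,[4,-30,0],0],
    [-1,[4,-30,0],0],
  ],
)

```text
time: 3.4
tool_pos: [417.8, 89.1, 231.5]
tcp_rot: [180.0, -0.0, 13.6]
ft_force: [0.1, -1.0, -0.0]
finger_gap: -0.1
grip_force: 0.0
```

play_rows(
  increments=[
    [-1,[4,-30,0],0],
    [-1,[4,-30,0],0],
    [-1,[3,-30,0],0],
    [-1,[0,-10,0],0],
    [-1,[0,0,0],0],
    [-1,[0,0,0],0],
  ],
)

```text
time: 3.9
tool_pos: [405.3, 187.2, 231.3]
tcp_rot: [180.0, 0.0, 13.7]
ft_force: [0.6, -0.5, 0.4]
finger_gap: -0.1
grip_force: 0.0
```

```bash
python3 - <<'E'
from h import *
s=sense();print(s["tool_pos"],s["tcp_rot"],s["ft_force"],s["finger_gap"],s["joint_pos"])
p=snapshot("top");save(p,"t2",1.5)
h=cv2.cvtColor(p["color"],cv2.COLOR_RGB2HSV)
red=((h[...,0]<8)|(h[...,0]>172))&(h[...,1]>170)&(h[...,2]>110);red[:,:150]=0
n,l,st,ce=cv2.connectedComponentsWithStats(red.astype(np.uint8))
for i in range(1,n):
    if st[i,4]>15: print(ce[i],st[i],onplane(p,*ce[i],92))
for k in range(3):
    p=snapshot("top")
    for q in("lathe_stop_top","lathe_box","dial_mark"): print(q,[(np.round(W(p,r["xyz"])).tolist(),round(r["p"],2)) for r in pinpoint(q,p)][:2])
x=onplane(p,265/1.5,331/1.5,92);print(x,go([x[0],x[1],120]))
E
```

```text
[405.30239103 187.22851908 231.28724319] [1.79966164e+02 7.07033749e-03 1.36658510e+01] [ 0.64313013 -0.4588182   0.40680745] -0.12969761985084263 [ 1.82365504e+01 -1.70394253e+01  1.08419507e+02 -3.31747258e-02
  8.86296630e+01  9.45714936e+01]
[307.10843373 224.78313253] [302 220  11  10  83] [ 377.73026679 -169.88125851   92.        ]
lathe_stop_top []
lathe_box [([368.0, 241.0, 0.0], 0.5)]
dial_mark []
lathe_stop_top [([386.0, -213.0, 0.0], 0.54)]
lathe_box [([372.0, 240.0, 1.0], 0.68)]
dial_mark []
lathe_stop_top [([613.0, 32.0, 233.0], 0.18)]
lathe_box [([374.0, 238.0, -1.0], 0.64)]
dial_mark []
[380.59725449 289.03680349  92.        ] [  -0.25798488 -104.81258291  111.2813349 ]
```

View pics/t2.png

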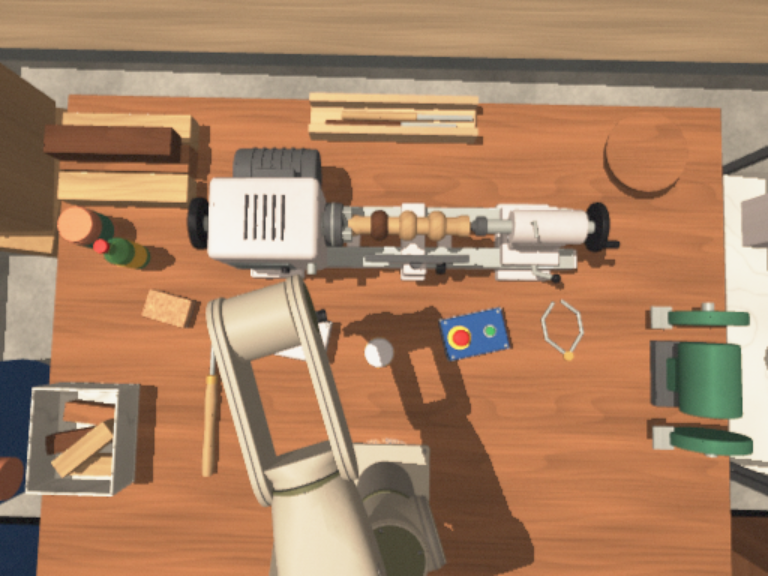

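The arm now hides the mushroom. The estimates from two sources agree at about (381, 289), which is close enough for a 40 mm cap.

play_rows(
  increments=[
    [-1,[0,-26,0],0],
    [-1,[0,-26,0],0],
    [-1,[0,-26,0],0],
    [-1,[0,-27,10],0],
    [-1,[0,0,30],0],
    [-1,[0,0,30],0],
    [-1,[0,0,30],0],
    [-1,[0,0,11],0],
    [-1,[0,0,0],0],
    [-1,[0,0,0],0],
  ],
)

```text
time: 5.38
tool_pos: [380.8, 289.3, 120.7]
tcp_rot: [180.0, 0.0, 13.6]
ft_force: [-0.6, 0.9, 0.5]
finger_gap: -0.1
grip_force: 0.0
```

```bash
python3 - <<'E'
from h import *
p=snapshot("scene");save(p,"s3",1.5)
s=sense();print(s["tool_pos"],s["ft_force"])
a=proj(p,[381,289,95]);print(a*1.5)
x,y=map(int,a);c=p["color"][max(0,y-60):y+60,x-80:x+80,::-1];cv2.imwrite("pics/s3c.png",cv2.resize(c,None,fx=5,fy=5,interpolation=cv2.INTER_CUBIC))
E
```

```text
[381.66101522 289.82725341 121.99983377] [-0.52773884  0.10396016  0.71255096]
[471.57277171 330.94070036]
```

View pics/s3c.png

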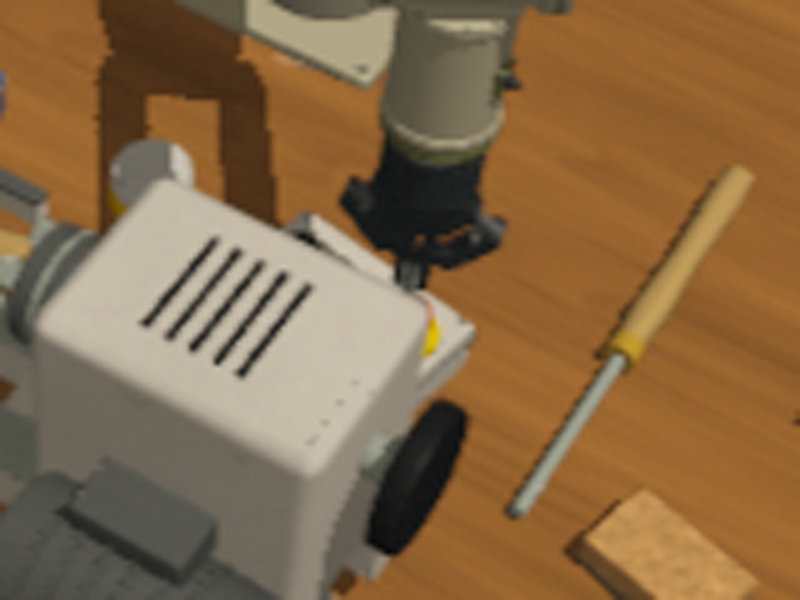

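The crop shows the shut fingers at (410,275), above the red and yellow of the white box at (428,320). I'll press now.

play_rows(
  increments=[
    [-1,[0,0,12],0],
    [-1,[0,0,10],0],
    [-1,[0,0,2],0],
    [-1,[0,0,2],0],
    [-1,[0,0,0],0],
    [-1,[0,0,0],0],
  ],
)

```text
time: 5.93
tool_pos: [380.8, 289.4, 94.4]
tcp_rot: [-180.0, -0.0, 13.6]
ft_force: [-0.2, -0.2, 0.7]
finger_gap: 0.2
grip_force: 0.0
```

play_rows(
  increments=[
    [-1,[0,0,2],0],
    [-1,[0,0,2],0],
    [-1,[0,0,1],0],
    [-1,[0,0,0],0],
    [-1,[0,0,0],0],
  ],
)

```text
time: 6.35
tool_pos: [381.0, 289.6, 89.9]
tcp_rot: [-180.0, -0.0, 13.6]
ft_force: [-1.4, -0.9, 5.1]
finger_gap: 0.2
grip_force: 2.5
```

Contact at about 5 N; I'll continue down until it bottoms.

play_rows(
  increments=[
    [-1,[0,0,1],0],
    [-1,[0,0,1],0],
    [-1,[0,0,0],0],
    [-1,[0,0,0],0],
  ],
)

```text
time: 6.68
tool_pos: [381.1, 289.6, 88.0]
tcp_rot: [-180.0, -0.0, 13.6]
ft_force: [-2.2, -0.7, 5.8]
finger_gap: -0.1
grip_force: 3.0
```

play_rows(
  increments=[
    [-1,[0,0,1],0],
    [-1,[0,0,1],0],
    [-1,[0,0,0],0],
    [-1,[0,0,0],0],
  ],
)

```text
time: 7.02
tool_pos: [381.3, 289.7, 87.5]
tcp_rot: [-180.0, -0.1, 13.6]
ft_force: [-8.1, -4.8, 19.1]
finger_gap: -0.1
grip_force: 9.8
```

play_rows(
  increments=[
    [-1,[0,0,1.5],0],
    [-1,[0,0,0],0],
    [-1,[0,0,0],0],
  ],
)

```text
time: 7.27
tool_pos: [381.4, 289.9, 87.2]
tcp_rot: [-180.0, -0.1, 13.6]
ft_force: [-14.0, -8.2, 32.5]
finger_gap: 0.1
grip_force: 16.0
```

Bottomed out: the force rises steeply at 87 mm. I'll lift clear.

play_rows(
  increments=[
    [-1,[0,0,-4],0],
    [-1,[0,0,-10],0],
    [-1,[0,0,-30],0],
    [-1,[0,0,-38],0],
    [-1,[0,0,-38],0],
    [-1,[0,0,-38],0],
    [-1,[0,0,-38],0],
    [-1,[0,0,-38],0],
    [-1,[0,0,-38],0],
    [-1,[0,0,-28],0],
    [-1,[0,0,0],0],
    [-1,[0,0,0],0],
  ],
)

```text
time: 8.27
tool_pos: [381.5, 289.9, 386.5]
tcp_rot: [-179.9, -0.3, 13.6]
ft_force: [-0.1, -0.5, -0.5]
finger_gap: -0.1
grip_force: 0.0
```

```bash
python3 - <<'E'
from h import *
s=sense();print(s["tool_pos"],s["ft_force"])
print(go([500,30,385]))
E
```

```text
[381.49932227 289.85952215 386.47629173] [-0.1482836  -0.52136654 -0.49745485]
[ 54.2199939  280.41049132   1.30764168]
```

play_rows(
  increments=[
    [-1,[6,31,0],0],
    [-1,[6,31,0],0],
    [-1,[6,31,0],0],
    [-1,[6,31,0],0],
    [-1,[6,31,0],0],
    [-1,[6,31,0],0],
    [-1,[6,31,0],0],
    [-1,[6,31,0],0],
    [-1,[6,31,0],0],
    [-1,[0,0,0],0],
    [-1,[0,0,0],0],
  ],
)

```text
time: 9.18
tool_pos: [498.5, 29.3, 381.6]
tcp_rot: [-179.9, 0.2, 13.4]
ft_force: [-0.2, 1.0, -0.3]
finger_gap: 0.2
grip_force: 0.0
```

```bash
python3 - <<'E'
from h import *
s=sense();print(s["tool_pos"],s["tcp_rot"])
p=snapshot("top");save(p,"t4",1.5)
for q in("lathe_stop_top","lathe_box","bead_dark_top"): print(q,[(np.round(W(p,r["xyz"])).tolist(),round(r["p"],2)) for r in pinpoint(q,p)][:2])
p=snapshot("scene")
for q in("bead_dark_top","bead_dark"): print(q,[(np.round(W(p,r["xyz"])).tolist(),round(r["p"],2)) for r in pinpoint(q,p)][:2])
print(go([611,29.5,300]))
E
```

```text
[498.46573109  29.3449245  381.63575235] [-179.94215296    0.19947918   13.38679038]
lathe_stop_top [([382.0, 289.0, 88.0], 0.54)]
lathe_box [([371.0, 240.0, 1.0], 0.92), ([380.0, 288.0, 91.0], 0.42)]
bead_dark_top [([385.0, -210.0, 2.0], 0.17)]
bead_dark_top [([336.0, -450.0, -4.0], 0.45), ([611.0, 31.0, 269.0], 0.44)]
bead_dark [([609.0, 31.0, 232.0], 0.6)]
[108.79296967  28.73700511  83.90014454]
```

View pics/t4.png

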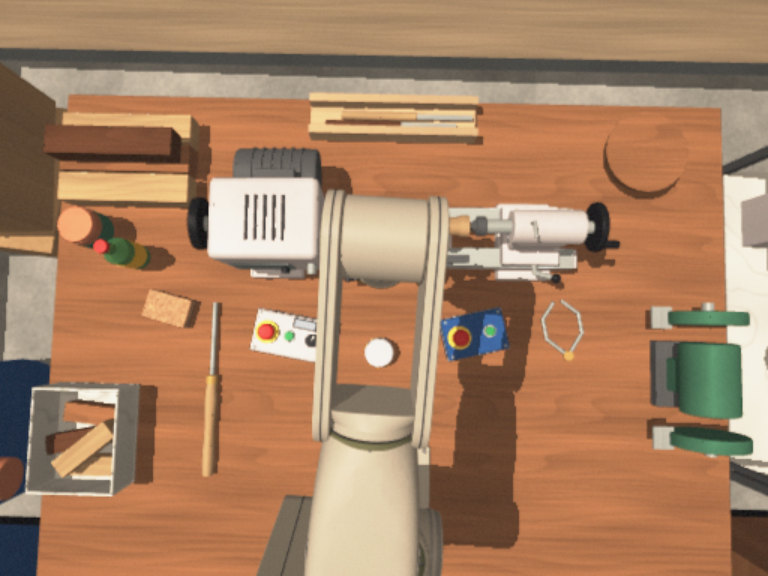

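The mushroom at (266,331) now measures 88 mm high, so it is in. The box hasn't moved. Next is a spot above the dark bead.

play_rows(
  increments=[
    [-1,[27,7,0],0],
    [-1,[27,7,0],0],
    [-1,[27,7,0],0],
    [-1,[27,8,0],0],
    [-1,[0,0,0],0],
    [-1,[0,0,30],0],
    [-1,[0,0,30],0],
    [-1,[0,0,22],0],
    [-1,[0,0,0],0],
    [-1,[0,0,0],0],
  ],
)

```text
time: 10.37
tool_pos: [609.4, 28.6, 300.8]
tcp_rot: [-180.0, 0.2, 13.6]
ft_force: [0.1, -0.1, 0.9]
finger_gap: 0.0
grip_force: 0.0
```

```bash
python3 - <<'E'
from h import *
s=sense();print(s["tool_pos"],s["tcp_rot"],s["ft_force"],go([610.5,29.7,270]))
p=snapshot("scene");x,y=map(int,proj(p,[611,30,280]));c=p["color"][y-60:y+60,x-80:x+80,::-1];cv2.imwrite("pics/s5.png",cv2.resize(c,None,fx=5,fy=5,interpolation=cv2.INTER_CUBIC))
for q in("bead_dark_top","bead_dark"): print(q,[(np.round(W(p,r["xyz"])).tolist(),round(r["p"],2)) for r in pinpoint(q,p)][:2])
E
```

```text
[609.38805661  28.55813025 300.8124008 ] [-1.79950257e+02  1.66887701e-01  1.36105355e+01] [ 0.1104273  -0.05965446  0.88404348] [ 1.43916591 -0.82139245 30.80906431]
bead_dark_top [([612.0, 27.0, 268.0], 0.45)]
bead_dark [([612.0, 32.0, 232.0], 0.59)]
```

View pics/s5.png

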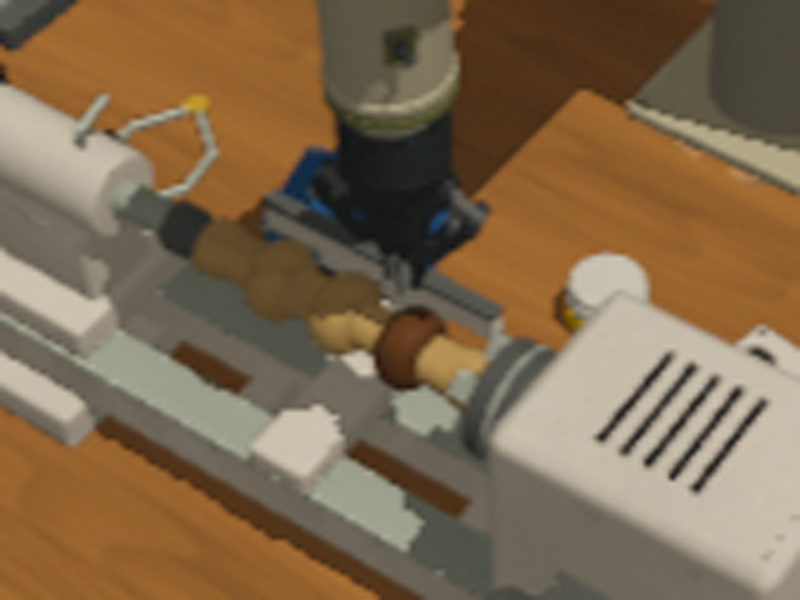

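The shut tip at (400,285) is right above the dark bead, whose crest is at (412,318). I'll descend gently.

play_rows(
  increments=[
    [-1,[1.5,-1.5,12],0],
    [-1,[0,0,10],0],
    [-1,[0,0,6],0],
    [-1,[0,0,2],0],
    [-1,[0,0,0],0],
    [-1,[0,0,0],0],
  ],
)

```text
time: 11.02
tool_pos: [611.4, 29.8, 271.5]
tcp_rot: [-180.0, 0.0, 13.6]
ft_force: [0.7, 0.5, 0.1]
finger_gap: -0.0
grip_force: 0.0
```

play_rows(
  increments=[
    [-1,[0,0,1],0],
    [-1,[0,0,1],0],
    [-1,[0,0,1],0],
    [-1,[0,0,0],0],
    [-1,[0,0,0],0],
  ],
)

```text
time: 11.43
tool_pos: [611.6, 29.8, 268.8]
tcp_rot: [-180.0, -0.0, 13.6]
ft_force: [0.5, -0.4, -0.2]
finger_gap: 0.1
grip_force: 0.0
```

play_rows(
  increments=[
    [-1,[0,0,1],0],
    [-1,[0,0,0.5],0],
    [-1,[0,0,0],0],
    [-1,[0,0,0],0],
  ],
)

```text
time: 11.77
tool_pos: [611.7, 29.8, 267.4]
tcp_rot: [180.0, -0.0, 13.6]
ft_force: [0.3, -0.4, -0.4]
finger_gap: -0.0
grip_force: 0.2
```

play_rows(
  increments=[
    [-1,[0,0,0.5],0],
    [-1,[0,0,0.5],0],
    [-1,[0,0,0],0],
    [-1,[0,0,0],0],
  ],
)

```text
time: 12.1
tool_pos: [611.7, 29.8, 267.1]
tcp_rot: [180.0, -0.0, 13.6]
ft_force: [-1.9, -0.4, 5.0]
finger_gap: -0.1
grip_force: 2.8
```

Contact at about 5 N; I'll hold it for about a second.

play_rows(
  increments=[
    [-1,[0,0,0],0],
    [-1,[0,0,0],0],
    [-1,[0,0,0],0],
    [-1,[0,0,0],0],
    [-1,[0,0,0],0],
    [-1,[0,0,0],0],
    [-1,[0,0,0],0],
    [-1,[0,0,0],0],
    [-1,[0,0,0],0],
    [-1,[0,0,0],0],
    [-1,[0,0,0],0],
    [-1,[0,0,0],0],
  ],
)

```text
time: 13.1
tool_pos: [611.7, 29.8, 267.1]
tcp_rot: [180.0, -0.0, 13.6]
ft_force: [-2.4, -0.3, 5.9]
finger_gap: -0.1
grip_force: 2.8
```

play_rows(
  increments=[
    [-1,[0,0,-3],0],
    [-1,[0,0,-10],0],
    [-1,[0,0,-30],0],
    [-1,[0,0,-35],0],
    [-1,[0,0,-35],0],
    [-1,[0,0,-15],0],
    [-1,[-30,0,0],0],
    [-1,[-30,0,0],0],
    [-1,[-30,0,0],0],
    [-1,[-20,0,0],0],
    [-1,[0,0,0],0],
    [-1,[0,0,0],0],
  ],
)

```text
time: 14.1
tool_pos: [504.3, 3.8, 395.5]
tcp_rot: [180.0, -0.1, 13.5]
ft_force: [-0.1, 0.3, 0.3]
finger_gap: -0.1
grip_force: 0.0
```

```bash
python3 - <<'E'
from h import *
s=sense();print(s["tool_pos"],s["ft_force"],s["qd"])
p=snapshot("top")
for q in("lathe_stop_top","lathe_box","ext_box"): print(q,[(np.round(W(p,r["xyz"])).tolist(),round(r["p"],2)) for r in pinpoint(q,p)][:2])
E
```

```text
[504.34966034   3.81451656 395.5260643 ] [-0.06810125  0.34138596  0.25421097] [ 0.49176098  2.55453555 -1.37488806  0.14725899 -0.64332437  0.27964495]
lathe_stop_top []
lathe_box [([372.0, 240.0, 3.0], 0.64)]
ext_box [([384.0, -212.0, 4.0], 0.88)]
```

```bash
python3 -c "
from bench import *
print(hand_in())"
```

```text
the job is handed in; nothing more can be done
None
```

The job is handed in: I pressed the lathe's red stop until it bottomed out, and it stayed down. I then rested the shut fingertips on top of the dark bead at about 5 N for over a second and drew the hand clear. No verdict came back; in the last picture both boxes were within a few mm of their start.

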